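Find the flat on a gearbox shaft and hold the shaft collar on it

ROBOT

A 6-joint arm with a two-finger parallel gripper is mounted at the origin on the work surface. World frame = base frame: x ahead of the robot, y to its left, z up, the work surface at z = 0. Lengths are in m, angles in rad, forces in N, time in s.
With the tool pointing down it reaches from about 0.35 to 0.85 m from the base axis. Payload 8.1 kg.
Tool frame: the origin (TCP) lies at the very end of the fingers, on their centre line; the grasp point (between the pads) lies 19 mm behind it (arm.hold_point_z is the distance from the TCP to the grasp point, in m); y points along the fingers, x is the direction in which the jaws open and shut, and the axes are right-handed (so a half turn about y gives the same grasp; the last joint's range is limited). The gripper opens to 85 mm and grips with 20 to 120 N. Pads are 22 mm wide; open, the fingers measure 114 mm over their backs; the gripper's body (76 mm by 85 mm) begins 54 mm behind the grasp point. The pads swing forward as they close: fully open they stand 13 mm farther back than shut.
Start: joints at [1.187, 0.13, 1.488, -0, 1.523, -0.085], TCP at [0.177, 0.573, 0.231] pointing down, gripper open.
Joint ranges: [-2.96, 2.96], [-0.89, 2.26], [0.02, 2.5], [-1.34, 4.48], [0, 2.73], [-2.66, 2.66]. Speed limits (rad/s): [2.39, 2.39, 2.79, 3.14, 3.14, 3.14].

INTERFACE

Orientations are given as a 3x3 rotation matrix whose columns are the frame's x, y, z axes.
In Python, from plant import arm gives the robot as it stands.
- The arm moves only by the tool move_arm, never from a script. Its argument "commands" is a list of rows, each a list of 3 entries, a list of its own where there are three numbers: the turn, a rotation vector about the tool's x, y, z in rad, then the shift along the tool's x, y, z in cm, then the closure in counts, from 0 (fully open) to 255 (shut). A call has 1 to 12 rows; each row shifts and turns the commanded pose from where the row before left it, along the tool's axes as they then stand; what a row does not reach is not made up. A row lasts 1/10 s, in which the tool goes at most 50 mm and 8.59 degrees, less where a joint would pass 70% of its speed; a pose out of reach is approached as far as the arm can. A call is refused whole if a number of a shift passes 5 or a number of a turn 0.15, either way. A call with a gripper value outside its range is refused whole. The fingers move at their own pace and stop on an object; the grip force is fixed at half the most. Time passes only in rows, so rows that do not move let the fingers close. It gives the time, the measured TCP pose, the force and the opening at its end, in the units of the state.
- arm.read_state(): the state, without advancing time (a new reading comes with each control period).
- arm.snapshot(name): name is "side" or "top"; returns a dict with "image" (400x640x3 uint8, red, green, blue), "z_map" (400x640 float32, m along the optical axis (not along the pixel's ray), 0 where there is no reading), "fx", "fy", "cx", "cy" (pixels), "k1" (the pictures are not rectified: a ray, as slopes to the right and down, at radius r is drawn at 1 + k1 r^2 times it, then the intrinsics apply), "camera_from_world" (4x4, takes a point from world to camera coordinates). Camera axes: x right, y down, z forward; pixel columns grow to the right and rows downward; lengths in m; the calibration is good to about 2 mm. A picture is of the moment at which its call begins.
- arm.finish_job(): hands the job in, once; it reports no verdict.
The state is a dict: "time_s": time; "q": joint angles; "joint_velocities": joint speeds; "joint_torque": joint torques, N m; "eef_pos": TCP position; "orientation": TCP orientation; "force": force on the tool from outside, world axes, zero at the start; "wrist_torque": the same for the moment, N m; "opening": opening from 0.0 (shut) to 1.0 (fully open).
Only numpy, scipy, OpenCV 4.12 (cv2) and the standard library are available. Lean on these libraries where they do the work, as an engineer would, in place of code of your own. Each camera call takes 0.05 s, during which the arm holds its last target.

TASK

Pinch the gearbox's upright output shaft and turn it until a finger sits on its blued set-screw flat and that flat faces the red timing mark on the flange. Then take the bright steel collar with the red-marked brass-tipped set screw from the mat and fit it down over the shaft with that screw on the flat, without forcing it and with the flat still facing the mark. Finish while holding it there level, the screw about halfway down the flat, so that I can nip the screw up; leave the other loose things where they are.

Things in the scene. Friction and masses are not known exactly. Their poses are not given: they have to be found in the camera images.
- gearbox: bevel gearbox bolted to the bench: grey-green 100 mm cube on a dark 150 x 130 x 12 mm foot plate. Origin under the plate's middle, straight below the output shaft's axis; z up; x along the horizontal input shaft (20 mm diameter, 60 mm above the bench, ends 104 mm from the origin). On top an 86 mm aluminium flange (top at 116 mm), on it a 44 mm dark bearing cover (top at 122 mm)
- mark (a point): middle of the red timing mark, a 4 mm wide radial stripe on top of the flange from the bearing cover to the rim: 33 mm from the output shaft's axis along the gearbox's x axis, 116 mm above the bench
- shaft: upright steel output shaft, 20 mm diameter, 50 mm out of the bearing cover. Origin: centre of its top face (172 mm above the bench; the top 6 mm taper in by 2.5 mm); z up; x points squarely out of its flat. Turns endlessly about z, drag 0.08 N m, stays put. 17 mm from flat to back, else 20. Below the flat it is round: a 3 mm ledge. A red line on the top face runs from the centre to the flat
- flat: the milled set-screw flat on the shaft, coloured blue, 14 mm wide, from the shaft's top down 30 mm. Origin at the middle of its face, 15 mm below the shaft's top and 7 mm from the axis; x points out of it, z up; it turns with the shaft
- collar: bright steel collar flat on the mat, 40 mm outside, 15 mm tall, 22.4 mm bore, about 0.1 kg. Origin: centre of the underside; z up; x towards its set screw (red line on top over it). The screw's 5 mm round brass tip reaches to 8 mm from the axis, so it passes the shaft only with the screw within about 0.3 rad of the flat. If let go on the shaft it slides down till the tip sits on the ledge
- screw (a point): outer end of the collar's set screw (black, 7 mm diameter), on the collar's outside, 20 mm from its axis and 7.5 mm above its underside
- mat: green rubber parts mat fixed on the bench, 210 x 210 x 3 mm; origin under its middle
- black_collar: bystander: small black collar, 28 mm outside, 12 mm bore, 12 mm tall, lying on the mat
- bearing: bystander: ball bearing with a rust-red seal, 52 mm outside, 25 mm bore, 15 mm tall, lying on the mat
- brass_bush: bystander: flanged brass bush, 30 mm flange, 28 mm tall, standing on the mat
- caliper: bystander: digital caliper lying on the bench beside the mat, 230 mm long (along its y), about 65 mm wide over the jaws, 12 mm thick
- hex_key: bystander: L-shaped hex key lying on the bench, 6 mm thick, 130 mm long (along its x)
- oiler: bystander: white oil bottle with a red cap, 44 mm diameter, 110 mm tall
- screw_jar: bystander: small glass jar with a black cap, 54 mm diameter, 55 mm tall
Not all that is in view belongs to the job. Leave any pink look-alike of the gearbox alone.

How it is judged:
By the outcome, as a careful person would: the job done as asked, in the order asked, and still so for the second after the job is handed in, while the arm keeps its last pose, push and grip.
It also fails if it takes over 61 s, if anything falls off the work surface, if the arm or the gripper's body presses on something with over 40 N, if the wrist force passes 120 N, or if a joint passes its speed limit or range.

## Working session

There is one attempt and no reset: what is moved stays moved. The work goes in short steps, Python scripts to look and compute and a tool call to move; the robot and the scene stay as the last step left them, time stands still between calls to the robot, and variables do not carry over. Pictures are saved under pics/ and viewed, and the job is handed in when it is done.

Besides the shell and the picture viewer there is one more tool, called as name([rows], argument=value, ...), one row to a line, values as JSON. move_arm: Moves the arm, as the interface text tells. Its arguments: {"type":"object","properties":{"commands":{"type":"array","items":{"type":"array"}}},"required":["commands"]}

```bash
ls; mkdir -p pics; cat > h.py <<'E'
import numpy as np, cv2, pickle
from plant import arm
def snap(n,tag):
    s=arm.snapshot(n); cv2.imwrite(f'pics/{tag}.png',s['image'][:,:,::-1]); pickle.dump(s,open(f'{tag}.pkl','wb')); return s
def load(tag): return pickle.load(open(f'{tag}.pkl','rb'))
def K(s): return np.array([[s['fx'],0,s['cx']],[0,s['fy'],s['cy']],[0,0,1.]]), np.array([s['k1'],0,0,0,0.])
def ray(s,uv):
    k,d=K(s); p=cv2.undistortPoints(np.array(uv,float).reshape(-1,1,2),k,d)[:,0]
    T=np.array(s['camera_from_world']); R=T[:3,:3]; t=T[:3,3]
    return -R.T@t, np.c_[p,np.ones(len(p))]@R
def onz(s,uv,z):
    c,r=ray(s,uv); return c+r*((z-c[2])/r[:,2])[:,None]
def proj(s,P):
    k,d=K(s); T=np.array(s['camera_from_world'])
    return cv2.projectPoints(np.array(P,float).reshape(-1,1,3),cv2.Rodrigues(T[:3,:3])[0],T[:3,3],k,d)[0][:,0]
def depthpt(s,uv):
    c,r=ray(s,uv); z=[s['z_map'][int(round(v)),int(round(u))] for u,v in uv]; return c+r*np.array(z)[:,None]
E
python3 - <<'E'
from h import *
for n in('side','top'):
    s=snap(n,n+'0'); print(n,{k:v for k,v in s.items() if k not in('image','z_map')})
print(arm.read_state(), arm.hold_point_z)
E
```

```text
pics
side {'fx': 373.2046058713049, 'fy': 373.2046058713049, 'cx': 316.88735773192076, 'cy': 201.8056011581702, 'k1': -0.004709092077789041, 'camera_from_world': array([[ 0.98716865, -0.15967091, -0.00180338, -0.50240643],
       [-0.08961698, -0.54464085, -0.83386758,  0.16246559],
       [ 0.1321622 ,  0.82332955, -0.5519616 ,  0.96568555],
       [ 0.        ,  0.        ,  0.        ,  1.        ]])}
top {'fx': 386.65303580671883, 'fy': 386.65303580671883, 'cx': 311.97397278474205, 'cy': 208.12944951461583, 'k1': -0.022657090883507685, 'camera_from_world': array([[ 0.00595047, -0.99997554,  0.0036752 ,  0.00120139],
       [-0.99309073, -0.00634016, -0.11717764,  0.49952904],
       [ 0.11719808, -0.00295255, -0.99310417,  1.17676689],
       [ 0.        ,  0.        ,  0.        ,  1.        ]])}
{'time_s': 0.1, 'q': array([ 1.18663299e+00,  1.31100254e-01,  1.48920013e+00,  2.29251589e-05,
        1.52297919e+00, -8.54106328e-02]), 'joint_velocities': array([-0.00016513, -0.00127416, -0.00114147,  0.00032524, -0.00078995,
       -0.00013384]), 'joint_torque': array([ 9.80602454e-04, -5.70954037e+01, -5.01940942e+01, -2.30907544e-04,
        8.17784574e-03, -2.24576326e-06]), 'eef_pos': array([0.17638574, 0.57296464, 0.23032426]), 'orientation': array([[ 2.94328910e-01, -6.53458210e-04, -9.55703963e-01],
       [ 9.55702712e-01, -1.55537814e-03,  2.94329588e-01],
       [-1.67881314e-03, -9.99998577e-01,  1.66719030e-04]]), 'force': array([0.33869911, 0.72650202, 0.34988511]), 'wrist_torque': array([ 0.04023437, -0.00327255,  0.01434615]), 'opening': 1.000543285372142} 0.0187
```

View pics/side0.png

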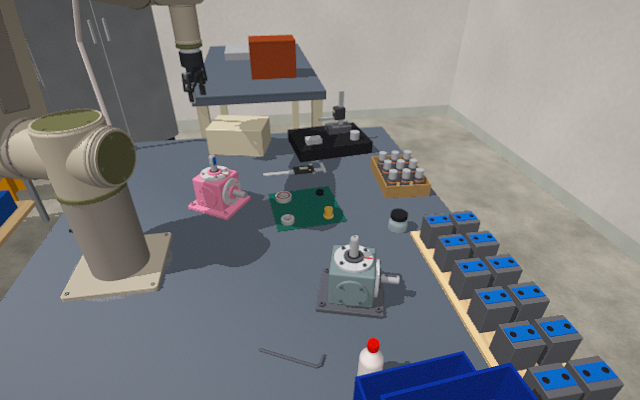

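View pics/top0.png

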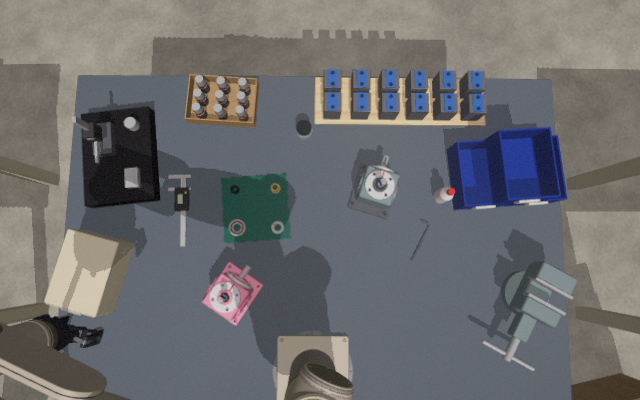

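```bash
python3 - <<'E'
from h import *
t=load('top0')['image'][:,:,::-1]; s=load('side0')['image'][:,:,::-1]
def crop(im,x,y,w,h,f): return cv2.resize(im[y:y+h,x:x+w],None,fx=f,fy=f,interpolation=cv2.INTER_CUBIC)
a=crop(t,345,150,66,70,6); b=crop(s,315,225,90,70,6)[:420,:400]
cv2.imwrite('pics/z1.png',np.hstack([a,b[:,:400]]) if a.shape[0]==b.shape[0] else a)
a=crop(t,215,165,80,80,5); b=crop(s,265,180,80,80,5)
cv2.imwrite('pics/z2.png',np.hstack([a,b]))
E
```

```text
(no output)
```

View pics/z1.png

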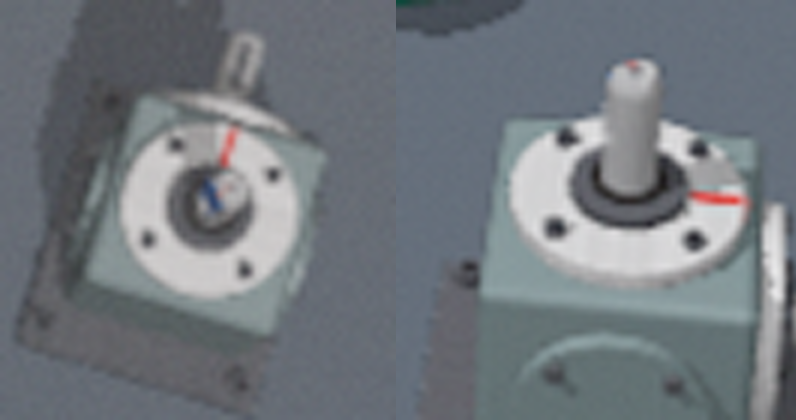

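View pics/z2.png

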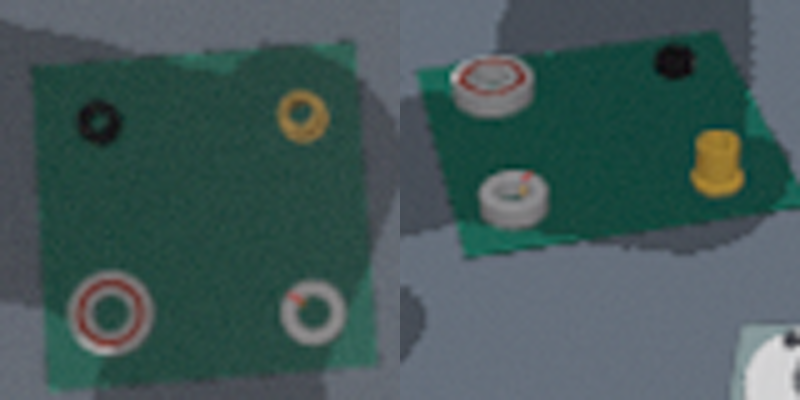

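```bash
cat > m.py <<'E'
from h import *
def world(s):
    v,u=np.mgrid[0:400,0:640]; uv=np.c_[u.ravel(),v.ravel()]
    c,r=ray(s,uv); return (c+r*s['z_map'].ravel()[:,None]).reshape(400,640,3)
E
python3 - <<'E'
from m import *
for n in('top0','side0'):
    s=load(n); W=world(s); im=s['image'].astype(int); R,G,B=[im[...,i] for i in range(3)]
    v,u=np.mgrid[0:400,0:640]
    gx=(slice(150,220),slice(345,411)) if n=='top0' else (slice(225,320),slice(315,405))
    m=np.zeros((400,640),bool); m[gx]=1
    print(n,'cam',ray(s,[[320,200]])[0])
    fl=m&(abs(W[...,2]-.116)<.004)&(R>150)
    p=W[fl]; (cx,cy),r=cv2.minEnclosingCircle(p[:,:2].astype(np.float32)); print('flange',fl.sum(),p.mean(0),(cx,cy),r)
    red=m&(R>G+60)&(R>B+60); print('red uv',list(zip(u[red],v[red])));  print('red z116',onz(s,np.c_[u[red],v[red]],.116).round(4).tolist())
    bl=m&(B>R+35)&(B>G+25); print('blue',[(a,b,W[b,a].round(3).tolist()) for a,b in zip(u[bl],v[bl])])
    st=m&(W[...,2]>.160); print('shaft top',st.sum(),W[st].mean(0),np.c_[u[st],v[st]].mean(0)); 
    mc=np.zeros((400,640),bool)
    if n=='top0': mc[210:245,265:290]=1
    else: mc[205:230,275:300]=1
    rc=mc&(R>G+40); print('collar red',list(zip(u[rc],v[rc],im[rc].tolist())))
    ct=mc&(R>110)&(G>110)&(B>110); print('collar',ct.sum(),W[ct].mean(0),W[ct].min(0),W[ct].max(0))
E
```

```text
top0 cam [0.35815569 0.00784291 1.22718133]
flange 396 [ 0.55774461 -0.19112339  0.11487004] (0.5598410964012146, -0.19063444435596466) 0.04314474016427994
red uv [(np.int64(383), np.int64(172)), (np.int64(383), np.int64(173)), (np.int64(383), np.int64(174)), (np.int64(382), np.int64(175)), (np.int64(382), np.int64(176)), (np.int64(382), np.int64(177))]
red z116 [[0.5972, -0.203, 0.116], [0.5943, -0.2029, 0.116], [0.5913, -0.2029, 0.116], [0.5883, -0.1999, 0.116], [0.5853, -0.1999, 0.116], [0.5823, -0.1998, 0.116]]
blue [(np.int64(379), np.int64(181), [0.562, -0.183, 0.159]), (np.int64(380), np.int64(181), [0.561, -0.185, 0.167]), (np.int64(379), np.int64(182), [0.56, -0.184, 0.153]), (np.int64(380), np.int64(182), [0.558, -0.185, 0.166]), (np.int64(380), np.int64(183), [0.556, -0.185, 0.162]), (np.int64(380), np.int64(184), [0.554, -0.186, 0.158]), (np.int64(381), np.int64(184), [0.552, -0.187, 0.167])]
shaft top 59 [ 0.48371744 -0.11654555  0.56364881] [378.28813559 185.42372881]
collar red [(np.int64(273), np.int64(224), [152, 95, 95]), (np.int64(274), np.int64(224), [153, 91, 88]
[... 833 characters left out ...]
6 [[0.5818, -0.1968, 0.116], [0.5839, -0.1971, 0.116], [0.5861, -0.1975, 0.116], [0.5882, -0.1978, 0.116], [0.5904, -0.1982, 0.116], [0.5925, -0.1986, 0.116], [0.5947, -0.1989, 0.116], [0.5831, -0.2003, 0.116], [0.5852, -0.2006, 0.116], [0.5874, -0.201, 0.116], [0.5895, -0.2013, 0.116], [0.5917, -0.2017, 0.116], [0.5938, -0.202, 0.116], [0.596, -0.2024, 0.116], [0.5981, -0.2027, 0.116]]
blue []
shaft top 102 [ 0.50230728 -0.38115755  0.3251078 ] [355.17647059 248.39215686]
collar red [(np.int64(289), np.int64(215), [155, 109, 110]), (np.int64(290), np.int64(215), [156, 91, 91])]
collar 99 [0.43689235 0.10867068 0.01497508] [0.41925942 0.09248397 0.00527077] [0.45523663 0.1346368  0.02022321]
```

```bash
python3 - <<'E'
from m import *
t=load('top0'); s=load('side0')
for n,S,box in(('top',t,(168,178,376,390)),('side',s,(252,263,360,378))):
    im=S['image'].astype(float); y0,y1,x0,x1=box
    w=im[...,0]-(im[...,1]+im[...,2])/2; v,u=np.mgrid[y0:y1,x0:x1]; w=np.clip(w[y0:y1,x0:x1]-15,0,None)
    P=onz(S,np.c_[u.ravel(),v.ravel()],.116)[:,:2]; w=w.ravel(); c=(P*w[:,None]).sum(0)/w.sum()
    C=((P-c)*w[:,None]).T@(P-c)/w.sum(); e,V=np.linalg.eigh(C); d=V[:,1]*np.sign(V[0,1])
    print(n,'stripe',c.round(4),'pca ang',np.arctan2(d[1],d[0]),'sd',np.sqrt(e), 'implied centre',c-33e-3*d)
# blue
im=t['image'].astype(float); b=im[...,2]-(im[...,0]+im[...,1])/2
print(b[176:190,374:388].round(0).astype(int))
for r in range(178,188):
    w=np.clip(b[r,374:388]-18,0,None)
    if w.sum()>10:
        uc=(w*np.arange(374,388)).sum()/w.sum(); print(r,w.sum(),uc,onz(t,[[uc,r]],.157)[0].round(4))
r_=im[...,0]-(im[...,1]+im[...,2])/2
print(r_[176:190,374:390].round(0).astype(int))
print('proj top-face ctr', proj(t,[[.558,-.191,.172],[.558,-.191,.122]]),proj(s,[[.558,-.191,.172]]))
# shaft top bright / side
ims=s['image'].astype(float); print((ims[...,0]-(ims[...,1]+ims[...,2])/2)[232:242,346:362].round(0).astype(int))
print(ims[232:262,346:364].mean(2).round(0).astype(int))
E
```

```text
top stripe [ 0.591  -0.2017] pca ang -0.29766571641910405 sd [0.0015581  0.00560186] implied centre [ 0.55946373 -0.19199152]
side stripe [ 0.5905 -0.2002] pca ang -0.2954335714676551 sd [0.00155456 0.00529668] implied centre [ 0.55888114 -0.19061615]
[[ -2   0  -2  -1  -1  -2  -2 -17 -51 -14  -1  -2  -1  -2]
 [ -1  -2   0  -2  -2   0   1 -11 -36 -12  -1  -2  -1   0]
 [ -1  -2   0   4   2   5   4   1   1  -1   0   0  -1   0]
 [  1   2   2   4   2  14   6   2   0  -1  -2  -1  -1   0]
 [  1   2   4   0   5  31  20   5  -3  -3   0   0  -2  -1]
 [  4   3   4   1  16  39  44   6  -8  -4   2   0   0   0]
 [  4   3   2   0  20  36  38  -3  -6   0   0  -1  -1  -1]
 [  4   4   2  -1   8  19  48  24   4   0   0   0   0   0]
 [  3   2   2  -1   0   9  35  38  12   0   0   2   4   0]
 [  6   3   0  -1   0  12  19   8   1   0   2   4   4   1]
 [  4   2   0  -2   0   2   3   1  -1  -2   4   3   4   0]
 [  4   5   2   0   0   1   0   0  -2   2   2   4   2   0]
 [  4   5   4   4   2   2   2   1   2   2   5   4  -1   0]
 [  0   3   4   6   4   4   4   3   4   5   2   2  -2  -2]]
180 15.5 379.16129032
[... 3502 characters left out ...]
 83  53  61  89 147 177]
 [101  76  41 122 150 148 146 142 138 128 122 121  78  43  63  66  75 140]
 [102  70  39 126 149 149 147 142 137 128 125 119  78  29  57  69  64 120]
 [100  82  51  99 143 153 148 142 138 129 123 110  67  28  60  69  65 101]
 [100  91  54  54  94 128 146 147 141 132 109  77  49  37  60  86  93 107]
 [ 99  99  82  56  44  69  91 100  98  89  65  38  48  79  92 100  96 106]
 [ 94 100  99  93  81  56  40  43  41  44  51  64  85 100 101 102  81 132]
 [ 80  95 101  99 100  93  91  91  90  92  93  95  98 100  96  79  67 139]
 [100  73  85  95 101 103 103 101 103 106 103 102  96  91  72  67 125 153]
 [187 132  79  73  78  86  91  94  94  92  87  75  66  57  83 129 190 204]]
```

```bash
python3 - <<'E'
from m import *
t=load('top0'); s=load('side0')
im=t['image'].astype(float); b=im[...,2]-(im[...,0]+im[...,1])/2
v,u=np.mgrid[178:188,376:385]; w=np.clip(b[178:188,376:385]-8,0,None).ravel(); P=np.c_[u.ravel(),v.ravel()].astype(float)
c=(P*w[:,None]).sum(0)/w.sum(); C=((P-c)*w[:,None]).T@(P-c)/w.sum()
V=np.diff(proj(t,[[.557,-.185,.172],[.557,-.185,.142]]),axis=0)[0]; print('V',V,'c',c,C)
for iso in (.1,.2,.3):
    e,E=np.linalg.eigh(C-np.outer(V,V)/12-iso*np.eye(2)); d=E[:,1]*np.sign(E[1,1]); print(e*12,d,'normal deg',np.degrees(np.arctan2(d[1],-d[0]))) 
print('flat mid at z157',onz(t,[c],.157))
# collar
for n,S,(y0,y1,x0,x1) in(('top',t,(215,240,266,290)),('side',s,(208,232,276,300))):
    im=S['image'].astype(float); v,u=np.mgrid[y0:y1,x0:x1]; g=im[y0:y1,x0:x1]
    print(n); print(g.mean(2).round().astype(int)); print((g[...,0]-(g[...,1]+g[...,2])/2).round().astype(int))
E
```

```text
V [-1.88881544  1.93940012] c [379.72054381 182.22356495] [[0.67265952 0.5866458 ]
 [0.5866458  2.1252453 ]]
[-1.81871804 25.66467928] [0.43174502 0.9019957 ] normal deg 115.57835430278844
[-3.01871804 24.46467928] [0.43174502 0.9019957 ] normal deg 115.57835430278844
[-4.21871804 23.26467928] [0.43174502 0.9019957 ] normal deg 115.57835430278844
flat mid at z157 [[ 0.55905287 -0.18549354  0.157     ]]
top
[[ 60  59  56  57  57  58  60  60  60  60  58  60  62  60  58  61  59  59
   59  60  65  64  63  84]
 [ 59  53  62  59  60  58  55  58  59  59  62  62  64  63  62  58  63  64
   60  60  58  62  64  91]
 [ 58  55  58  63  58  58  59  56  61  60  55  58  60  59  61  57  61  62
   60  63  59  60  65  92]
 [ 57  58  61  56  59  60  64  56  57  58  61  58  61  61  61  62  63  60
   58  59  57  59  69  99]
 [ 58  61  61  61  63  56  60  61  59  56  63  61  62  60  55  60  60  60
   59  61  60  63  77 101]
 [ 58  62  58  59  60  61  57  59  60  58  71  73  69  67  60  63  61  59
   62  63  59  68  78 100]
 [ 63  57  58  58  64  59  58  66  80 100 105 108 104 102  88  70  62  61
   62  62 
[... 8516 characters left out ...]
70 -64 -62 -61 -58 -58 -43 -29 -17 -10  -9  -8  -8 -11 -21 -37 -43
  -44 -42 -44 -42 -42 -44]
 [-28 -60 -64 -68 -62 -64 -63 -66 -62 -55 -52 -45 -48 -52 -59 -60 -60 -52
  -39 -40 -40 -41 -44 -44]
 [-24 -49 -66 -64 -62 -68 -64 -61 -66 -71 -65 -66 -68 -66 -66 -66 -66 -61
  -61 -61 -63 -62 -62 -62]
 [-14 -40 -66 -64 -65 -66 -64 -61 -62 -64 -71 -65 -64 -68 -66 -68 -67 -70
  -69 -62 -52 -40 -39 -36]
 [-13 -36 -70 -64 -64 -66 -64 -66 -66 -71 -67 -66 -66 -60 -48 -37 -34 -32
  -22 -20 -18 -14 -14 -14]
 [-14 -29 -56 -71 -68 -64 -62 -52 -42 -36 -36 -24 -22 -18 -16 -14 -14 -14
  -14 -15 -15 -14 -16 -14]
 [-16 -20 -32 -34 -28 -22 -18 -18 -14 -14 -14 -14 -16 -14 -14 -15 -16 -15
  -16 -16 -16 -16 -16 -16]]
```

```bash
python3 - <<'E'
from m import *
for n,S,(y0,y1,x0,x1) in(('top',load('top0'),(215,236,266,287)),('side',load('side0'),(210,228,278,300))):
    f=6; g=S['image'][y0:y1,x0:x1].astype(np.float32); rd=g[...,0]-(g[...,1]+g[...,2])/2; br=g.mean(2)
    B=cv2.resize(br,None,fx=f,fy=f,interpolation=cv2.INTER_CUBIC); 
    m=(B>95).astype(np.uint8); cs,_=cv2.findContours(m,cv2.RETR_EXTERNAL,cv2.CHAIN_APPROX_NONE); c=max(cs,key=cv2.contourArea)[:,0].astype(float)
    uv=(c+.5)/f-.5+[x0,y0]
    if n=='side': # only upper rim part
        uv=uv[uv[:,1]<217.5]
    P=onz(S,uv,.018)[:,:2]
    A=np.c_[2*P,np.ones(len(P))]; x=np.linalg.lstsq(A,(P**2).sum(1),rcond=None)[0]; ctr=x[:2]; print(n,'ctr',ctr.round(4),'r',np.sqrt(x[2]+ctr@ctr))
    v,u=np.mgrid[y0:y1,x0:x1]; w=np.clip(rd-(12 if n=='top' else 25),0,None).ravel(); 
    if n=='side': w=w*(v.ravel()<218)
    Q=onz(S,np.c_[u.ravel(),v.ravel()],.018)[:,:2]; q=(Q*w[:,None]).sum(0)/w.sum(); d=q-ctr; print(q.round(4),np.linalg.norm(d),np.degrees(np.arctan2(d[1],d[0])))
    C=((Q-q)*w[:,None]).T@(Q-q); e,E=np.linalg.eigh(C); print(np.degrees(np.arctan2(E[1,1],E[0,1])))
E
```

```text
top ctr [0.4405 0.1127] r 0.020090186729370726
[0.4493 0.1234] 0.013897470263039207 50.383546345676855
58.43471219425174
side ctr [0.438  0.1131] r 0.019393734832157113
[0.4464 0.1243] 0.014038505179270029 53.17248242735547
72.04965548163392
```

```bash
cat > go.py <<'E'
import sys
from h import *
# args x y z [yaw]: from measured pose give shift in tool axes (cm) and turn about tool y
st=arm.read_state(); R=st['orientation']; p=st['eef_pos']
yaw=np.arctan2(R[1,0],R[0,0]); print('t',round(st['time_s'],2),'p',p.round(4),'yaw',round(yaw,4),'tool y',R[:,1].round(4),'x',R[:,0].round(4),'f',st['force'].round(1),'M',st['wrist_torque'].round(2),'op',round(st['opening'],3),'q',st['q'].round(2))
if len(sys.argv)>3:
    T=np.array([float(a) for a in sys.argv[1:4]]); print('shift cm',(R.T@(T-p)*100).round(2))
    if len(sys.argv)>4:
        y2=float(sys.argv[4]); print('turn y',round(-(y2-yaw),3)); Rz=cv2.Rodrigues(np.array([0,0,y2-yaw]))[0]; print('shift after turn',((Rz@R).T@(T-p)*100).round(2))
E
python3 go.py .5597 -.1926 .231 2.016
```

```text
t 0.1 p [0.1764 0.573  0.2303] yaw 1.272 tool y [-7.0e-04 -1.6e-03 -1.0e+00] x [ 0.2943  0.9557 -0.0017] f [0.3 0.7 0.3] M [ 0.04 -0.    0.01] op 1.001 q [ 1.19  0.13  1.49  0.    1.52 -0.09]
shift cm [-6.188e+01  3.000e-02 -5.917e+01]
turn y -0.744
shift after turn [-8.56e+01  8.00e-02 -1.63e+00]
```

move_arm([
  [[0,-0.15,0],[0,0,0],0],
  [[0,-0.15,0],[0,0,0],0],
  [[0,-0.15,0],[0,0,0],0],
  [[0,-0.15,0],[0,0,0],0],
  [[0,-0.145,0],[0,0,0],0],
  [[0,0,0],[0,0,0],0],
])

```text
time_s: 0.7
eef_pos: [0.1765, 0.5731, 0.2307]
orientation: [[-0.434, -0.0, -0.901], [0.901, -0.001, -0.434], [-0.001, -1.0, 0.001]]
force: [0.1, -0.1, -1.0]
opening: 1.005
```

```bash
python3 go.py .5597 -.1926 .231 2.016
```

```text
t 0.7 p [0.1765 0.5731 0.2307] yaw 2.0194 tool y [-3.e-04 -9.e-04 -1.e+00] x [-4.337e-01  9.010e-01 -7.000e-04] f [ 0.1 -0.1 -1. ] M [ 0.   -0.04  0.04] op 1.005 q [ 1.19  0.13  1.49 -0.    1.52 -0.83]
shift cm [-8.562e+01  3.000e-02 -1.320e+00]
turn y 0.003
shift after turn [-8.561e+01  3.000e-02 -1.610e+00]
```

move_arm([
  [[0,0,0],[-3,0,0],0],
  [[0,0,0],[-4.5,0,0],0],
  [[0,0,0],[-4.5,0,0],0],
  [[0,0,0],[-4.5,0,0],0],
  [[0,0,0],[-4.5,0,0],0],
  [[0,0,0],[-4.5,0,0],0],
  [[0,0,0],[-4.5,0,0],0],
  [[0,0,0],[-4.5,0,0],0],
  [[0,0,0],[-4.5,0,0],0],
  [[0,0,0],[-4.5,0,0],0],
  [[0,0,0],[-4.5,0,0],0],
  [[0,0,0],[-4.5,0,0],0],
])

```text
time_s: 1.9
eef_pos: [0.4035, 0.098, 0.2314]
orientation: [[-0.427, 0.001, -0.904], [0.904, 0.0, -0.427], [-0.0, -1.0, -0.001]]
force: [1.3, 0.8, -0.5]
opening: 1.002
```

move_arm([
  [[0,0,0],[-4.5,0,0],0],
  [[0,0,0],[-4.5,0,0],0],
  [[0,0,0],[-4.5,0,0],0],
  [[0,0,0],[-4.5,0,0],0],
  [[0,0,0],[-4.5,0,0],0],
  [[0,0,0],[-4.5,0,0],0],
  [[0,0,0],[-4.5,0,-0.5],0],
  [[0,0,0],[-1.6,0,-1],0],
  [[0,0,0],[0,0,0],0],
  [[0,0,0],[0,0,0],0],
])

```text
time_s: 2.9
eef_pos: [0.5591, -0.192, 0.2306]
orientation: [[-0.429, -0.001, -0.903], [0.903, 0.001, -0.429], [0.001, -1.0, 0.001]]
force: [-0.3, 0.0, 0.4]
opening: 1.003
```

```bash
python3 go.py .5597 -.1926 .231 2.016
```

```text
t 2.9 p [ 0.5591 -0.192   0.2306] yaw 2.0139 tool y [-1.4e-03  8.0e-04 -1.0e+00] x [-0.4288  0.9034  0.0014] f [-0.3  0.   0.4] M [-0.01  0.02 -0.07] op 1.003 q [-0.42  0.11  1.51  0.    1.52 -2.43]
shift cm [-0.08 -0.04 -0.03]
turn y -0.002
shift after turn [-0.08 -0.04 -0.03]
```

move_arm([
  [[0,0,0],[0,2.5,0],0],
  [[0,0,0],[0,3,0],0],
  [[0,0,0],[0,2,0],0],
  [[0,0,0],[0,0.9,0],0],
  [[0,0,0],[0,0,0],0],
  [[0,0,0],[0,0,0],0],
])

```text
time_s: 3.5
eef_pos: [0.5599, -0.192, 0.1486]
orientation: [[-0.432, 0.001, -0.902], [0.902, -0.001, -0.432], [-0.001, -1.0, -0.001]]
force: [0.0, -0.1, 1.2]
opening: 1.0
```

```bash
python3 go.py; python3 - <<'E'
from h import *
t=snap('top','t1')['image'][:,:,::-1]; s=snap('side','s1')['image'][:,:,::-1]
def crop(im,x,y,w,h,f): return cv2.resize(im[y:y+h,x:x+w],None,fx=f,fy=f,interpolation=cv2.INTER_CUBIC)
cv2.imwrite('pics/z3.png',np.hstack([crop(t,345,150,66,80,6),crop(s,315,200,66,80,6)]))
E
```

```text
t 3.5 p [ 0.5599 -0.192   0.1486] yaw 2.017 tool y [ 1.4e-03 -6.0e-04 -1.0e+00] x [-0.4315  0.9021 -0.0011] f [ 0.  -0.1  1.2] M [-0.02 -0.04 -0.02] op 1.0 q [-0.42  0.16  1.61  0.    1.37 -2.43]
```

View pics/z3.png

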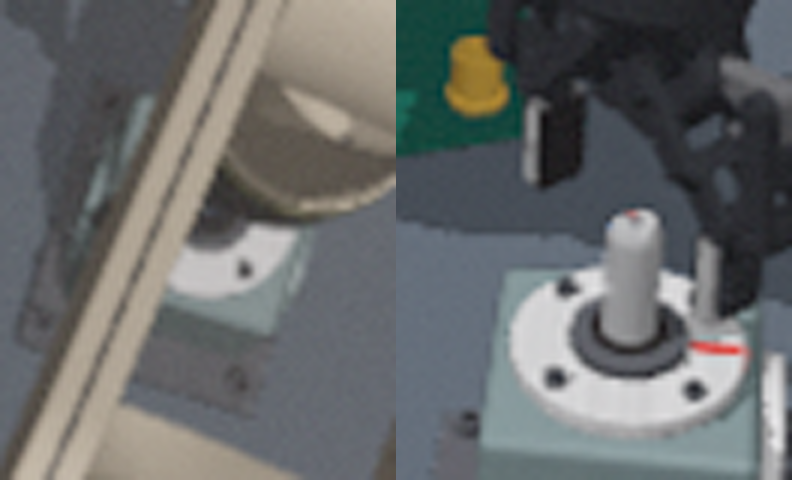

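move_arm([
  [[0,0,0],[0,0,0],165],
  [[0,0,0],[0,0,0],165],
  [[0,0,0],[0,0,0],165],
  [[0,0,0],[0,0,0],165],
  [[0,0,0],[0,0,0],165],
  [[0,0,0],[0,0,0],165],
])

```text
time_s: 4.2
eef_pos: [0.5595, -0.1923, 0.1472]
orientation: [[-0.432, -0.0, -0.902], [0.902, 0.0, -0.432], [0.0, -1.0, 0.0]]
force: [-0.2, -0.0, -0.0]
opening: 0.354
```

```bash
python3 go.py; python3 - <<'E'
from h import *
s=snap('side','s2')['image'][:,:,::-1]
def crop(im,x,y,w,h,f): return cv2.resize(im[y:y+h,x:x+w],None,fx=f,fy=f,interpolation=cv2.INTER_CUBIC)
cv2.imwrite('pics/z4.png',crop(s,315,200,80,80,7))
E
```

```text
t 4.2 p [ 0.5595 -0.1923  0.1472] yaw 2.017 tool y [-1.e-04  0.e+00 -1.e+00] x [-4.315e-01  9.021e-01  1.000e-04] f [-0.2 -0.  -0. ] M [ 0.01  0.03 -0.06] op 0.354 q [-0.42  0.16  1.61 -0.    1.37 -2.43]
```

View pics/z4.png

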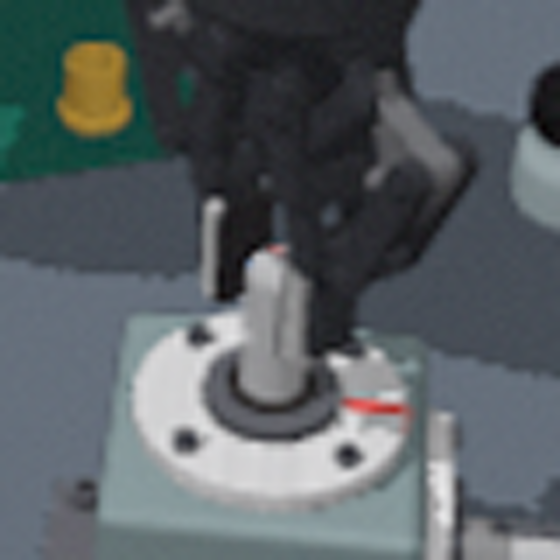

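move_arm([
  [[0,0,0],[0,0,0],190],
  [[0,0,0],[0,0,0],200],
  [[0,0,0],[0,0,0],210],
  [[0,0,0],[0,0,0],210],
])

```text
time_s: 4.65
eef_pos: [0.5599, -0.193, 0.1476]
orientation: [[-0.431, 0.001, -0.902], [0.902, -0.001, -0.431], [-0.002, -1.0, -0.0]]
force: [2.7, -4.2, -1.2]
opening: 0.188
```

```bash
python3 go.py
```

```text
t 4.65 p [ 0.5599 -0.193   0.1476] yaw 2.0166 tool y [ 0.001  -0.0012 -1.    ] x [-0.4312  0.9023 -0.0016] f [ 2.7 -4.2 -1.2] M [-0.89 -0.43 -0.11] op 0.188 q [-0.42  0.16  1.61 -0.    1.37 -2.43]
```

move_arm([
  [[0,0,0],[0,0,0],255],
  [[0,0,0],[0,0,0],255],
  [[0,0,0],[0,0,0],255],
  [[0,0,0],[0,0,0],255],
])

```text
time_s: 5.05
eef_pos: [0.5599, -0.193, 0.1476]
orientation: [[-0.431, 0.001, -0.902], [0.902, -0.001, -0.431], [-0.002, -1.0, -0.0]]
force: [1.9, -5.2, 0.3]
opening: 0.18
```

```bash
python3 go.py; python3 - <<'E'
from h import *
s=snap('side','s3')['image'][:,:,::-1]
def crop(im,x,y,w,h,f): return cv2.resize(im[y:y+h,x:x+w],None,fx=f,fy=f,interpolation=cv2.INTER_CUBIC)
cv2.imwrite('pics/z5.png',crop(s,315,200,80,80,7))
E
```

```text
t 5.05 p [ 0.5599 -0.193   0.1476] yaw 2.0166 tool y [ 0.001  -0.0012 -1.    ] x [-0.4312  0.9023 -0.0015] f [ 1.9 -5.2  0.3] M [-0.92 -0.41 -0.08] op 0.18 q [-0.42  0.16  1.61 -0.    1.37 -2.43]
```

View pics/z5.png

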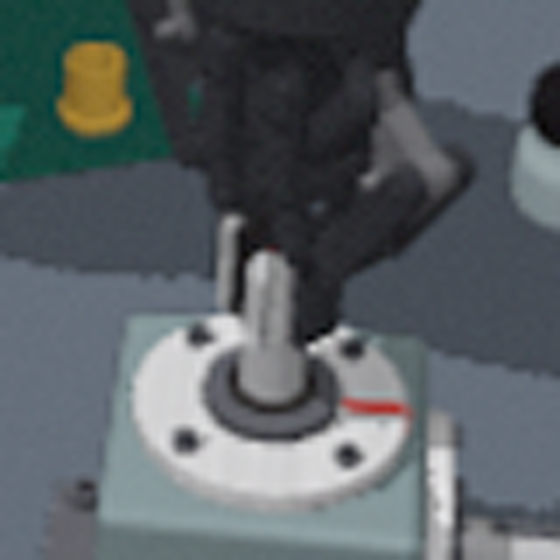

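move_arm([
  [[0,0.1,0],[0,0,0.015],255],
  [[0,0.1,0],[0,0,0.015],255],
  [[0,0.1,0],[0,0,0.015],255],
  [[0,0.1,0],[0,0,0.015],255],
  [[0,0.1,0],[0,0,0.015],255],
  [[0,0.1,0],[0,0,0.015],255],
  [[0,0.1,0],[0,0,0.015],255],
  [[0,0.1,0],[0,0,0.015],255],
  [[0,0.1,0],[0,0,0.015],255],
  [[0,0.1,0],[0,0,0.015],255],
  [[0,0.1,0],[0,0,0.015],255],
  [[0,0,0],[0,0,0],255],
])

```text
time_s: 6.3
eef_pos: [0.5589, -0.1916, 0.1477]
orientation: [[0.61, 0.002, -0.792], [0.792, 0.001, 0.61], [0.002, -1.0, -0.001]]
force: [4.7, 0.1, -0.6]
opening: 0.179
```

```bash
python3 go.py
```

```text
t 6.3 p [ 0.5589 -0.1916  0.1477] yaw 0.9144 tool y [ 1.9e-03  5.0e-04 -1.0e+00] x [0.6102 0.7922 0.0016] f [ 4.7  0.1 -0.6] M [-0.09 -0.73 -0.09] op 0.179 q [-0.42  0.16  1.61  0.    1.37 -1.33]
```

move_arm([
  [[0,0.11,0],[0,0,0.015],255],
  [[0,0.11,0],[0,0,0.015],255],
  [[0,0.11,0],[0,0,0.015],255],
  [[0,0.11,0],[0,0,0.015],255],
  [[0,0.11,0],[0,0,0.015],255],
  [[0,0.11,0],[0,0,0.015],255],
  [[0,0.11,0],[0,0,0.015],255],
  [[0,0.11,0],[0,0,0.015],255],
  [[0,0.11,0],[0,0,0.015],255],
  [[0,0.11,0],[0,0,0.015],255],
  [[0,0.11,0],[0,0,0.015],255],
  [[0,0,0],[0,0,0],255],
])

```text
time_s: 7.5
eef_pos: [0.5598, -0.19, 0.1477]
orientation: [[0.957, 0.005, 0.291], [-0.291, 0.0, 0.957], [0.005, -1.0, 0.002]]
force: [14.7, 1.2, -5.5]
opening: 0.179
```

```bash
python3 go.py; python3 - <<'E'
from h import *
s=snap('side','s4')['image'][:,:,::-1]
def crop(im,x,y,w,h,f): return cv2.resize(im[y:y+h,x:x+w],None,fx=f,fy=f,interpolation=cv2.INTER_CUBIC)
cv2.imwrite('pics/z6.png',crop(s,315,200,80,80,7))
E
```

```text
t 7.5 p [ 0.5598 -0.19    0.1477] yaw -0.2953 tool y [ 5.1e-03  5.0e-04 -1.0e+00] x [ 0.9567 -0.291   0.0047] f [14.7  1.2 -5.5] M [ 0.08 -1.97 -0.03] op 0.179 q [-0.42  0.16  1.62  0.    1.37 -0.12]
```

View pics/z6.png

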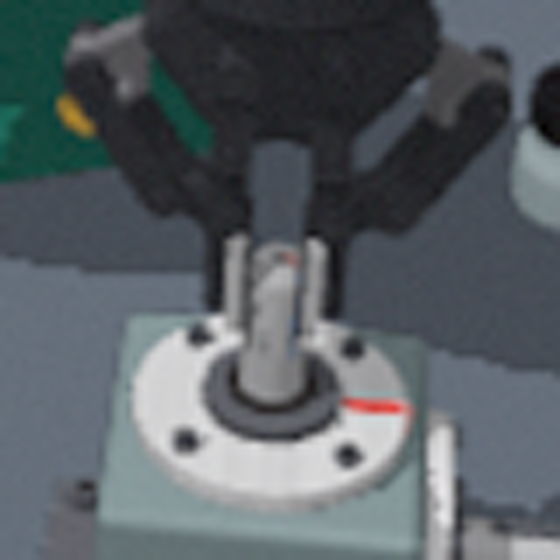

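move_arm([
  [[0,0,0],[0.1,0,0],255],
  [[0,0,0],[0,0,0],255],
  [[0,0,0],[0,0,0],255],
])

```text
time_s: 7.85
eef_pos: [0.5598, -0.19, 0.1476]
orientation: [[0.958, 0.003, 0.287], [-0.287, 0.001, 0.958], [0.002, -1.0, 0.002]]
force: [7.8, 2.4, -2.8]
opening: 0.178
```

```bash
python3 go.py
```

```text
t 7.85 p [ 0.5598 -0.19    0.1476] yaw -0.2915 tool y [ 0.0029  0.0013 -1.    ] x [ 0.9578 -0.2874  0.0024] f [ 7.8  2.4 -2.8] M [ 0.32 -1.14 -0.07] op 0.178 q [-0.42  0.16  1.61  0.    1.37 -0.12]
```

move_arm([
  [[0,0.005,0],[0.1,0,0.03],255],
  [[0,0,0],[0,0,0],255],
  [[0,0,0],[0,0,0],255],
])

```text
time_s: 8.15
eef_pos: [0.5599, -0.19, 0.1476]
orientation: [[0.956, 0.001, 0.293], [-0.293, 0.001, 0.956], [0.0, -1.0, 0.002]]
force: [3.0, 4.3, 2.4]
opening: 0.178
```

```bash
python3 go.py
```

```text
t 8.15 p [ 0.5599 -0.19    0.1476] yaw -0.2969 tool y [ 8.0e-04  1.4e-03 -1.0e+00] x [ 9.563e-01 -2.925e-01  3.000e-04] f [3.  4.3 2.4] M [ 0.79 -0.31  0.01] op 0.178 q [-0.41  0.16  1.61  0.    1.37 -0.12]
```

move_arm([
  [[0,0,0],[0.02,0,0.06],255],
  [[0,0,0],[0,0,0],255],
  [[0,0,0],[0,0,0],255],
])

```text
time_s: 8.45
eef_pos: [0.5599, -0.19, 0.1476]
orientation: [[0.956, 0.0, 0.293], [-0.293, 0.001, 0.956], [-0.0, -1.0, 0.001]]
force: [0.5, 6.1, 4.9]
opening: 0.177
```

```bash
python3 go.py
```

```text
t 8.45 p [ 0.5599 -0.19    0.1476] yaw -0.2975 tool y [ 1.e-04  8.e-04 -1.e+00] x [ 9.561e-01 -2.932e-01 -1.000e-04] f [0.5 6.1 4.9] M [0.88 0.04 0.  ] op 0.177 q [-0.41  0.16  1.61  0.    1.37 -0.12]
```

move_arm([
  [[0,0,0],[0,0,0],190],
  [[0,0,0],[0,0,0],160],
  [[0,0,0],[0,0,0],120],
  [[0,0,0],[0,0,0],80],
  [[0,0,0],[0,0,0],80],
])

```text
time_s: 8.95
eef_pos: [0.5596, -0.1907, 0.1471]
orientation: [[0.956, -0.0, 0.294], [-0.294, -0.0, 0.956], [-0.0, -1.0, -0.0]]
force: [0.3, -0.2, 0.3]
opening: 0.687
```

```bash
python3 go.py; python3 - <<'E'
from h import *
s=snap('side','s5')['image'][:,:,::-1]
def crop(im,x,y,w,h,f): return cv2.resize(im[y:y+h,x:x+w],None,fx=f,fy=f,interpolation=cv2.INTER_CUBIC)
cv2.imwrite('pics/z7.png',crop(s,315,200,80,80,7))
E
```

```text
t 8.95 p [ 0.5596 -0.1907  0.1471] yaw -0.2982 tool y [-3.e-04 -1.e-04 -1.e+00] x [ 9.559e-01 -2.938e-01 -3.000e-04] f [ 0.3 -0.2  0.3] M [-0.02  0.05 -0.01] op 0.687 q [-0.42  0.16  1.61 -0.    1.37 -0.12]
```

View pics/z7.png

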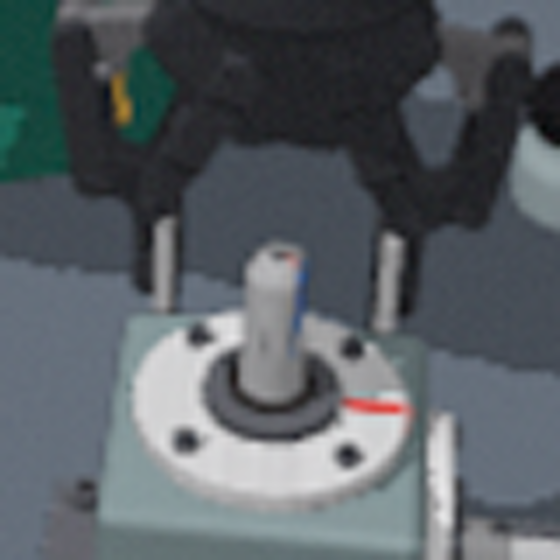

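move_arm([
  [[0,0,0],[0,-2,0],80],
  [[0,0,0],[0,-4,0],80],
  [[0,0.12,0],[0,-3,0],80],
  [[0,0.12,0],[0,0,0],80],
  [[0,0.125,0],[0,0,0],80],
  [[0,0,0],[0,0,0],80],
  [[0,0,0],[0,0,0],80],
])

```text
time_s: 9.7
eef_pos: [0.5596, -0.1905, 0.237]
orientation: [[0.79, -0.0, 0.613], [-0.613, 0.0, 0.79], [-0.0, -1.0, -0.0]]
force: [-0.3, -0.5, 1.0]
opening: 0.69
```

```bash
python3 go.py .4398 .1128 .237 -.663; python3 - <<'E'
from h import *
# shaft flat check from unobstructed? and tip heights
for tag,half,p,yaw,z in(('s5',.029+.004,(.5596,-.1907),-.298,.1471),('s4',.0085+.004,(.5598,-.19),-.295,.1477)):
    s=load(tag)
    for sg in(1,-1):
        P=[[p[0]+sg*half*np.cos(yaw),p[1]+sg*half*np.sin(yaw),z+d] for d in(0,.01)]
        uv=proj(s,P); print(tag,sg,'zoom px',((uv-[315,200])*7+3).round(0).tolist())
E
```

```text
t 9.7 p [ 0.5596 -0.1905  0.237 ] yaw -0.6594 tool y [-4.e-04  1.e-04 -1.e+00] x [ 7.904e-01 -6.126e-01 -4.000e-04] f [-0.3 -0.5  1. ] M [-0.02 -0.05 -0.01] op 0.69 q [-0.41  0.1   1.51 -0.    1.53  0.24]
shift cm [-2.805e+01  1.000e-02  1.663e+01]
turn y 0.004
shift after turn [-2.811e+01  1.000e-02  1.653e+01]
s5 1 zoom px [[386.0, 330.0], [388.0, 305.0]]
s5 -1 zoom px [[170.0, 311.0], [171.0, 286.0]]
s4 1 zoom px [[319.0, 321.0], [321.0, 296.0]]
s4 -1 zoom px [[237.0, 314.0], [239.0, 289.0]]
```

move_arm([
  [[0,0,0],[-2.5,0,1.5],80],
  [[0,0,0],[-4,0,2.3],80],
  [[0,0,0],[-4,0,2.4],80],
  [[0,0,0],[-4,0,2.4],80],
  [[0,0,0],[-4,0,2.4],80],
  [[0,0,0],[-4,0,2.4],80],
  [[0,0,0],[-3.5,0,2.1],80],
  [[0,0,0],[-1.7,0,1.1],80],
  [[0,0,0],[0,0,0],80],
  [[0,0,0],[0,0,0],80],
])

```text
time_s: 10.7
eef_pos: [0.4436, 0.1108, 0.2372]
orientation: [[0.79, -0.0, 0.613], [-0.613, -0.0, 0.79], [0.0, -1.0, -0.0]]
force: [0.5, 0.3, 0.4]
opening: 0.685
```

```bash
python3 go.py .4398 .1128 .060 -.663
```

```text
t 10.7 p [0.4436 0.1108 0.2372] yaw -0.6596 tool y [-0.e+00 -5.e-04 -1.e+00] x [ 7.902e-01 -6.128e-01  3.000e-04] f [0.5 0.3 0.4] M [-0.   -0.03  0.01] op 0.685 q [ 0.13 -0.27  1.86 -0.    1.55  0.79]
shift cm [-0.43 17.72 -0.06]
turn y 0.003
shift after turn [-0.43 17.72 -0.07]
```

move_arm([
  [[0,0.003,0],[-0.43,2.5,-0.07],80],
  [[0,0,0],[0,5,0],80],
  [[0,0,0],[0,5,0],80],
  [[0,0,0],[0,3.7,0],80],
  [[0,0,0],[0,1.5,0],80],
  [[0,0,0],[0,0,0],80],
  [[0,0,0],[0,0,0],80],
])

```text
time_s: 11.4
eef_pos: [0.4403, 0.112, 0.0607]
orientation: [[0.786, -0.0, 0.618], [-0.618, -0.0, 0.786], [0.0, -1.0, -0.0]]
force: [-0.2, 0.6, -0.0]
opening: 0.684
```

```bash
python3 go.py .4398 .1128 .0035 -.663; python3 - <<'E'
from h import *
t=snap('top','t6')['image'][:,:,::-1]; s=snap('side','s6')['image'][:,:,::-1]
def crop(im,x,y,w,h,f): return cv2.resize(im[y:y+h,x:x+w],None,fx=f,fy=f,interpolation=cv2.INTER_CUBIC)
cv2.imwrite('pics/z8.png',np.hstack([crop(t,360,160,45,50,8),crop(s,265,170,60,57,7)[:400,:400]]))
E
```

```text
t 11.4 p [0.4403 0.112  0.0607] yaw -0.6667 tool y [-1.e-04 -2.e-04 -1.e+00] x [ 0.7859 -0.6184  0.    ] f [-0.2  0.6 -0. ] M [ 0.02 -0.04  0.04] op 0.684 q [ 0.14 -0.11  2.06 -0.    1.2   0.8 ]
shift cm [-0.09  5.72  0.03]
turn y -0.004
shift after turn [-0.09  5.72  0.03]Traceback (most recent call last):
  File "<stdin>", line 4, in <module>
    return _nx.concatenate(arrs, 1, dtype=dtype, casting=casting)
           ~~~~~~~~~~~~~~~^^^^^^^^^^^^^^^^^^^^^^^^^^^^^^^^^^^^^^^
ValueError: all the input array dimensions except for the concatenation axis must match exactly, but along dimension 0, the array at index 0 has size 400 and the array at index 1 has size 399
```

```bash
python3 - <<'E'
from h import *
t=load('t6')['image'][:,:,::-1]; s=load('s6')['image'][:,:,::-1]
def crop(im,x,y,w,h,f): return cv2.resize(im[y:y+h,x:x+w],None,fx=f,fy=f,interpolation=cv2.INTER_CUBIC)
cv2.imwrite('pics/z8.png',np.hstack([crop(t,360,160,45,50,8),crop(s,265,170,50,50,8)]))
E
```

```text
(no output)
```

View pics/z8.png

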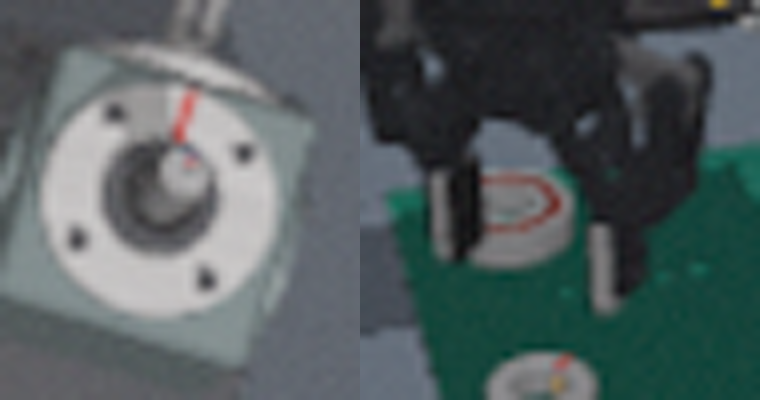

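```bash
python3 - <<'E'
from m import *
for n,boxt,boxs in(('t6',(177,185,377,390),(168,178,376,390)),('s6',(231,241,349,362),(252,263,360,378))):
    S=load(n); im=S['image'].astype(float); r=im[...,0]-(im[...,1]+im[...,2])/2
    for bx,z,th in((boxt,.172,8),(boxs,.116,15)):
        y0,y1,x0,x1=bx; v,u=np.mgrid[y0:y1,x0:x1]; w=np.clip(r[y0:y1,x0:x1]-th,0,None).ravel()
        P=onz(S,np.c_[u.ravel(),v.ravel()],z)[:,:2]; c=(P*w[:,None]).sum(0)/w.sum(); print(n,z,w.sum().round(),c.round(4))
    y0,y1,x0,x1=boxt; print(r[y0:y1,x0:x1].round().astype(int))
    # bright shaft top face pixels
    W=world(S)
E
```

```text
t6 0.172 148.0 [ 0.5682 -0.1907]
t6 0.116 691.0 [ 0.591  -0.2017]
[[ 3  2  0  0 22 73 26  2  2  2  3  3  3]
 [-2  0 -1  0  0 -3 -9 -2  1  3  2  2  1]
 [-1 -1 -2  0  2 -2 13  8 -2  2  2  2  2]
 [ 0 -2  0  2  0  2 38 25  2  2  2  2  2]
 [ 1  0  2  1  1  1  0  2  0  0  3  3  2]
 [ 1  2  2  2  2  2  1  1  2  2  3  2  2]
 [ 0  2  0  1  2  1  0  2  0  0  1  2  3]
 [-1  1  0  1  0  1  1  1  2 -2  1  0  2]]
s6 0.172 80.0 [ 0.562 -0.192]
s6 0.116 1598.0 [ 0.5905 -0.2002]
[[-16 -16 -16 -15 -15 -17 -16 -15 -17 -15 -16 -16 -16]
 [-15 -16 -17 -14 -14 -16 -16 -16 -16 -16 -15 -14 -15]
 [-16 -15 -16 -16 -16 -15 -17 -16 -16 -16 -14 -17 -16]
 [-15 -16 -16 -16 -12  -9 -12 -14 -14 -16 -18 -17 -16]
 [-15 -16 -11  -4  -2  -2  -4  -4  -7 -13 -16 -14 -16]
 [-15 -14  -4   0  -2  -2  18  31  14 -10 -18 -14 -15]
 [-17  -9  -2   0  -1  -2   4  34  22 -31 -26 -16 -16]
 [-16  -4  -1   0  -1   0  -2   9   0 -32 -22 -15 -15]
 [-14  -3  -3  -1  -1   0  -1   0 -28 -48 -18 -14 -16]
 [-13  -4  -1   0  -1  -2   1   1 -22 -32 -18 -14 -15]]
```

move_arm([
  [[0,0,0],[-0.05,2,0.02],80],
  [[0,0,0],[0,2,0],80],
  [[0,0,0],[0,1,0],80],
  [[0,0,0],[0,0.7,0],80],
  [[0,0,0],[0,0,0],80],
  [[0,0,0],[0,0,0],80],
])

```text
time_s: 12.1
eef_pos: [0.4402, 0.1134, 0.0041]
orientation: [[0.786, 0.001, 0.618], [-0.618, 0.0, 0.786], [0.001, -1.0, 0.001]]
force: [0.0, -0.4, -0.4]
opening: 0.688
```

```bash
python3 go.py .4398 .1128 .0035 -.663; python3 - <<'E'
from h import *
s=snap('side','s7')['image'][:,:,::-1]
def crop(im,x,y,w,h,f): return cv2.resize(im[y:y+h,x:x+w],None,fx=f,fy=f,interpolation=cv2.INTER_CUBIC)
cv2.imwrite('pics/z9.png',crop(s,255,180,70,60,8))
E
```

```text
t 12.1 p [0.4402 0.1134 0.0041] yaw -0.6659 tool y [ 1.1e-03  1.0e-04 -1.0e+00] x [ 0.7864 -0.6178  0.0008] f [ 0.  -0.4 -0.4] M [ 0.03 -0.04 -0.03] op 0.688 q [ 0.14 -0.02  2.08 -0.    1.07  0.81]
shift cm [ 0.    0.06 -0.08]
turn y -0.003
shift after turn [ 0.    0.06 -0.08]
```

View pics/z9.png

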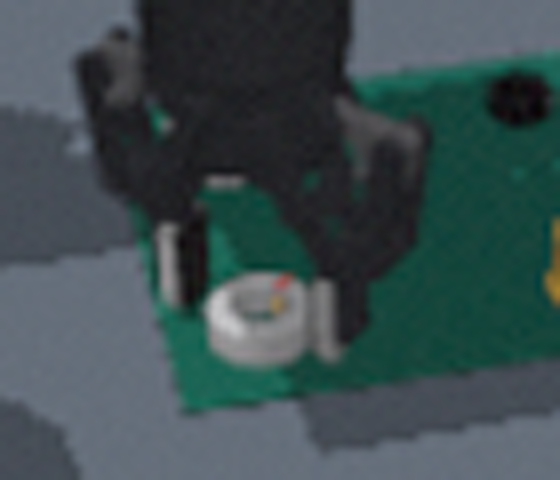

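```bash
python3 - <<'E'
from h import *
s=load('s7'); f=8
P=[[.4402,.1134,.003],[.4402,.1134,.018]]; print(((proj(s,P)-[255,180])*f+3.5).round())
g=s['image'][205:230,278:300]
# collar top-rim near part / hole contour: compare centre from s0 crop shift
a=load('side0')['image']
r=cv2.matchTemplate(s['image'][200:240,270:310].astype(np.uint8),a[208:228,280:296],cv2.TM_SQDIFF); print(cv2.minMaxLoc(r))
# pad near-bottom corners expected
x=np.array([.786,-.618,0]);z=np.array([.618,.786,0]);c=np.array([.4402,.1134,0])
for sg in(1,-1):
  for w in(-.011,.011):
    print(sg,w,((proj(s,[c+sg*.0295*x+w*z+[0,0,h] for h in(.011,.035)])-[255,180])*f+3.5).round().tolist())
E
```

```text
[[269. 335.]
 [267. 303.]]
(470792.0, 3743745.0, (9, 8), (11, 16))
1 -0.011 [[319.0, 356.0], [317.0, 303.0]]
1 0.011 [[351.0, 325.0], [349.0, 272.0]]
-1 -0.011 [[185.0, 311.0], [181.0, 258.0]]
-1 0.011 [[218.0, 281.0], [214.0, 228.0]]
```

move_arm([
  [[0,0,0],[-0.12,0.05,0],90],
  [[0,0,0],[0,0,0],100],
  [[0,0,0],[0,0,0],110],
  [[0,0,0],[0,0,0],118],
  [[0,0,0],[0,0,0],126],
  [[0,0,0],[0,0,0],134],
  [[0,0,0],[0,0,0],255],
  [[0,0,0],[0,0,0],255],
  [[0,0,0],[0,0,0],255],
  [[0,0,0],[0,0,0],255],
])

```text
time_s: 13.15
eef_pos: [0.439, 0.1141, 0.0033]
orientation: [[0.786, 0.001, 0.618], [-0.618, 0.0, 0.786], [0.0, -1.0, 0.0]]
force: [-0.4, -0.3, 7.1]
opening: 0.442
```

```bash
python3 go.py; python3 - <<'E'
from h import *
s=snap('side','s8')['image'][:,:,::-1]
def crop(im,x,y,w,h,f): return cv2.resize(im[y:y+h,x:x+w],None,fx=f,fy=f,interpolation=cv2.INTER_CUBIC)
cv2.imwrite('pics/z10.png',crop(s,255,180,70,60,8))
E
```

```text
t 13.15 p [0.439  0.1141 0.0033] yaw -0.666 tool y [ 6.e-04  0.e+00 -1.e+00] x [ 7.863e-01 -6.179e-01  4.000e-04] f [-0.4 -0.3  7.1] M [-0.04  0.21  0.02] op 0.442 q [ 0.14 -0.02  2.09 -0.    1.07  0.81]
```

View pics/z10.png

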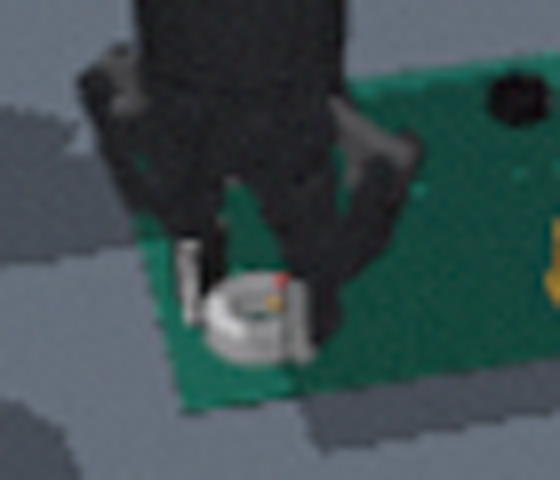

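move_arm([
  [[0,0,0],[0,-1,0],255],
  [[0,0,0],[0,-3,0],255],
  [[0,0,0],[0,-4,0],255],
  [[0,0,0],[0,-4,0],255],
  [[0,0,0],[0,-4,0],255],
  [[0,0,0],[0,-3.5,0],255],
  [[0,0,0],[0,-1.2,0],255],
  [[0,0,0],[0,0,0],255],
])

```text
time_s: 14.0
eef_pos: [0.4398, 0.1143, 0.2119]
orientation: [[0.786, 0.004, 0.618], [-0.618, 0.001, 0.786], [0.003, -1.0, 0.003]]
force: [0.0, 0.4, -0.8]
opening: 0.44
```

move_arm([
  [[0,0.06,0],[0,0,0],255],
  [[0,0.12,0],[0,0,0],255],
  [[0,0.12,0],[0,0,0],255],
  [[0,0.12,0],[0,0,0],255],
  [[0,0.12,0],[0,0,0],255],
  [[0,0.12,0],[0,0,0],255],
  [[0,0.12,0],[0,0,0],255],
  [[0,0.12,0],[0,0,0],255],
  [[0,0.12,0],[0,0,0],255],
  [[0,0.12,0],[0,0,0],255],
  [[0,0.062,0],[0,0,0],255],
  [[0,0,0],[0,0,0],255],
])

```text
time_s: 15.2
eef_pos: [0.4372, 0.1139, 0.207]
orientation: [[-0.294, -0.004, 0.956], [-0.956, -0.001, -0.294], [0.002, -1.0, -0.004]]
force: [0.4, 0.5, -1.9]
opening: 0.445
```

```bash
python3 go.py .5609 -.191 .21 -1.868; python3 - <<'E'
from h import *
t=snap('top','t9')['image'][:,:,::-1]; s=snap('side','s9')['image'][:,:,::-1]
def crop(im,x,y,w,h,f): return cv2.resize(im[y:y+h,x:x+w],None,fx=f,fy=f,interpolation=cv2.INTER_CUBIC)
cv2.imwrite('pics/z11.png',np.hstack([crop(t,240,180,65,65,6),crop(s,255,110,65,65,6)]))
E
```

```text
t 15.2 p [0.4372 0.1139 0.207 ] yaw -1.8689 tool y [-4.3e-03 -6.0e-04 -1.0e+00] x [-0.2937 -0.9559  0.0019] f [ 0.4  0.5 -1.9] M [-0.02 -0.05  0.04] op 0.445 q [ 0.14 -0.27  1.91  0.    1.5   2.01]
shift cm [25.51 -0.33 20.78]
turn y -0.001
shift after turn [25.53 -0.33 20.76]
```

View pics/z11.png

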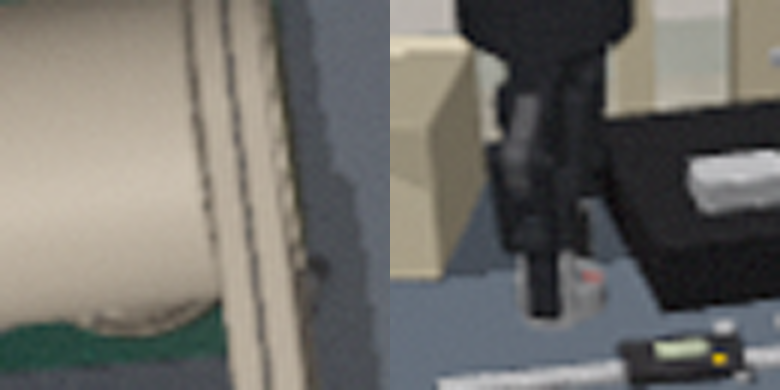

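move_arm([
  [[0,0,0],[1.5,-0.3,1.2],255],
  [[0,0,0],[3,0,2.4],255],
  [[0,0,0],[3.6,0,3],255],
  [[0,0,0],[3.6,0,3],255],
  [[0,0,0],[3.6,0,3],255],
  [[0,0,0],[3.6,0,3],255],
  [[0,0,0],[3.6,0,2.8],255],
  [[0,0,0],[2,0,1.6],255],
  [[0,0,0],[1,0,0.8],255],
  [[0,0,0],[0,0,0],255],
  [[0,0,0],[0,0,0],255],
])

```text
time_s: 16.4
eef_pos: [0.5624, -0.1895, 0.2122]
orientation: [[-0.292, -0.001, 0.956], [-0.956, 0.001, -0.292], [-0.001, -1.0, -0.001]]
force: [-0.3, 0.1, -1.9]
opening: 0.442
```

```bash
python3 go.py .5609 -.191 .20 -1.868; python3 - <<'E'
from h import *
t=snap('top','t10')['image'][:,:,::-1]; s=snap('side','s10')['image'][:,:,::-1]
def crop(im,x,y,w,h,f): return cv2.resize(im[y:y+h,x:x+w],None,fx=f,fy=f,interpolation=cv2.INTER_CUBIC)
cv2.imwrite('pics/z12.png',np.hstack([crop(t,350,150,65,65,6),crop(s,325,200,65,65,6)]))
E
```

```text
t 16.4 p [ 0.5624 -0.1895  0.2122] yaw -1.8671 tool y [-0.0011  0.0011 -1.    ] x [-2.920e-01 -9.564e-01 -7.000e-04] f [-0.3  0.1 -1.9] M [ 0.02 -0.01 -0.09] op 0.442 q [-0.41  0.12  1.53  0.    1.49  1.46]
shift cm [ 0.18  1.22 -0.1 ]
turn y 0.001
shift after turn [ 0.19  1.22 -0.1 ]
```

View pics/z12.png

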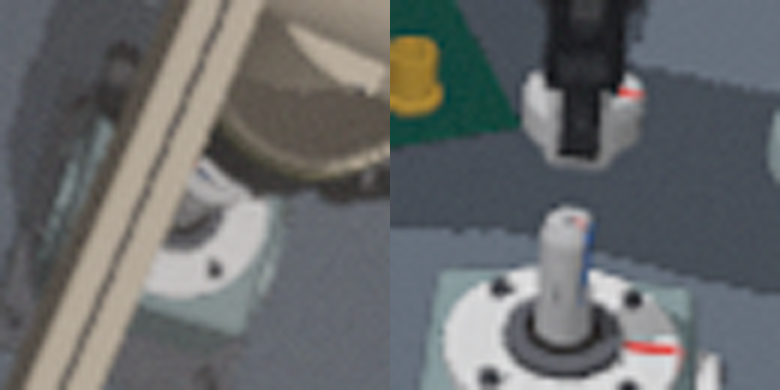

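```bash
python3 - <<'E'
from h import *
s=load('s10'); im=s['image'].astype(float); m=im[...,0]-im[...,2]; br=im.mean(2)
print('metric r-b'); 
for r in range(212,229): print(r,m[r,342:372].astype(int).tolist())
print('shaft')
for r in range(236,246): print(r,m[r,345:366].astype(int).tolist())
ax=np.array([.5609,-.191]); tc=np.array([.5624,-.1895])
print(proj(s,[[*ax,.172],[*ax,.150],[*ax,.166]]).round(2)); print('collar',proj(s,[[*tc,.212],[*tc,.2195],[*tc,.227]]).round(2))
E
```

```text
metric r-b
212 [-25, -18, -17, -16, -18, -16, -6, -4, -5, -2, -6, -5, -4, -6, -6, -8, -4, -5, -5, -7, -6, -4, -3, -8, -15, -16, -16, -16, -15, -18]
213 [-44, -21, -16, -15, -16, -16, -2, -1, -1, -5, -5, -8, -3, -3, -7, -8, -4, -3, -4, -5, -5, -6, -6, -5, -8, -18, -16, -16, -15, -17]
214 [-44, -24, -16, -15, -16, -7, -3, -2, -1, -4, -4, -4, -3, -6, -1, -7, -3, -6, -5, -6, -6, 39, 29, 5, -8, -14, -16, -16, -15, -16]
215 [-42, -35, -19, -16, -15, -7, -2, -2, -2, -2, -2, -1, -3, -6, -3, -7, -7, -6, -2, -2, -10, 111, 122, 98, 74, 19, -18, -18, -17, -15]
216 [-35, -42, -29, -18, -16, -5, -2, -3, -1, -2, 0, -1, -6, -1, -5, -4, -7, -3, -2, -2, -4, 16, 27, 43, 35, 3, -17, -16, -16, -17]
217 [-37, -43, -37, -19, -17, -3, -2, -3, -2, -1, -1, -1, -4, -4, -3, -7, -6, -5, -3, 0, -2, -4, -4, -5, -4, -10, -18, -16, -16, -15]
218 [-37, -38, -41, -26, -17, -3, -1, -2, -1, 0, -2, -2, -3, -6, -5, -3, -3, -4, -1, -1, -2, -1, -2, -1, -2, -11, -15, -17, -17, -16]
219 [-35, -44, -40, -38, -22, -2, -1, -1, -1, -1, -2, -3, -7, -4, -5, -4, -5, -2, 0, -1, -2, -2, -2, -2, -3, -12, -17, -14, -16, -15]
220 [-39, -
[... 1677 characters left out ...]
, -21, -22, -19, -6, -2, -2, -2, -3, 0, 2, -34, -53, -17, -16, -15, -15, -17, -15, -16]
241 [-23, -21, -22, -24, -20, -4, -1, -1, -1, -1, -2, 0, -24, -35, -13, -16, -17, -15, -16, -16, -16]
242 [-22, -22, -21, -23, -18, -5, -3, -2, 0, -1, -1, 2, -41, -43, -20, -21, -17, -14, -16, -15, -16]
243 [-22, -23, -23, -22, -16, -4, -2, -1, -3, -2, -1, 4, -47, -43, -21, -22, -20, -22, -19, -21, -18]
244 [-24, -20, -14, -11, -10, -5, -2, -1, -1, -1, 0, 2, -38, -40, -23, -24, -23, -22, -23, -23, -21]
245 [-4, -1, -2, -2, -4, -3, -2, -1, -1, -1, 0, -15, -55, -8, -3, -11, -23, -22, -24, -23, -21]
[[355.49 236.3 ]
 [354.93 244.33]
 [355.34 238.51]]
collar [[357.1  220.54]
 [357.31 217.58]
 [357.53 214.59]]
```

move_arm([
  [[0,0,0],[0.19,1,-0.12],255],
  [[0,0,0],[0,1.2,0],255],
  [[0,0,0],[0,0.5,0],255],
  [[0,0,0],[0,0,0],255],
  [[0,0,0],[0,0,0],255],
])

```text
time_s: 17.0
eef_pos: [0.5609, -0.1919, 0.1855]
orientation: [[-0.293, -0.001, 0.956], [-0.956, 0.0, -0.293], [-0.0, -1.0, -0.001]]
force: [-1.2, 1.1, -1.3]
opening: 0.442
```

```bash
python3 go.py .5609 -.191 .150 -1.868; python3 - <<'E'
from h import *
s=snap('side','s11')['image'][:,:,::-1]
def crop(im,x,y,w,h,f): return cv2.resize(im[y:y+h,x:x+w],None,fx=f,fy=f,interpolation=cv2.INTER_CUBIC)
cv2.imwrite('pics/z13.png',crop(s,325,200,65,65,8))
E
```

```text
t 17.0 p [ 0.5609 -0.1919  0.1855] yaw -1.8679 tool y [-5.e-04  3.e-04 -1.e+00] x [-2.927e-01 -9.562e-01 -1.000e-04] f [-1.2  1.1 -1.3] M [ 0.01 -0.02 -0.01] op 0.442 q [-0.42  0.14  1.57  0.    1.44  1.45]
shift cm [-0.09  3.55 -0.03]
turn y 0.0
shift after turn [-0.09  3.55 -0.03]
```

View pics/z13.png

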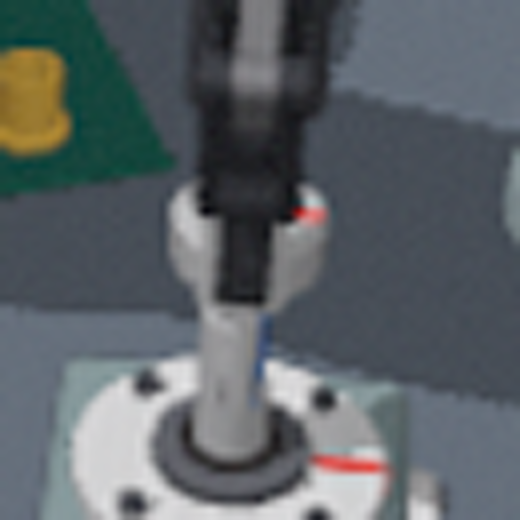

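```bash
python3 - <<'E'
from h import *
s=load('s11'); im=s['image'].astype(float); r=im[...,0]-(im[...,1]+im[...,2])/2
v,u=np.mgrid[222:232,356:370]; w=np.clip(r[222:232,356:370]-12,0,None).ravel(); Q=onz(s,np.c_[u.ravel(),v.ravel()],.2005)[:,:2]; q=(Q*w[:,None]).sum(0)/w.sum(); d=q-[.5609,-.1919]; d2=d+[.001,0]
print(q,np.hypot(*d),np.arctan2(d[1],d[0]),np.arctan2(d2[1],d2[0]))
C=((Q-q)*w[:,None]).T@(Q-q); e,E=np.linalg.eigh(C); print(np.arctan(E[1,1]/E[0,1]))
E
```

```text
[ 0.57425653 -0.19608522] 0.01399688813066834 -0.30365604609579416 -0.2836594995721226
-0.3231570092614491
```

move_arm([
  [[0,0,0],[-0.08,0,-0.02],255],
  [[0,0,0],[0,0.5,0],255],
  [[0,0,0],[0,0.4,0],255],
  [[0,0,0],[0,0.3,0],255],
  [[0,0,0],[0,0.2,0],255],
  [[0,0,0],[0,0,0],255],
])

```text
time_s: 17.65
eef_pos: [0.5608, -0.1912, 0.1712]
orientation: [[-0.293, -0.001, 0.956], [-0.956, 0.0, -0.293], [-0.0, -1.0, -0.001]]
force: [-0.3, -0.5, -0.8]
opening: 0.447
```

```bash
python3 go.py .5609 -.191 .150 -1.868
```

```text
t 17.65 p [ 0.5608 -0.1912  0.1712] yaw -1.868 tool y [-9.e-04  4.e-04 -1.e+00] x [-2.929e-01 -9.561e-01 -1.000e-04] f [-0.3 -0.5 -0.8] M [ 0.02 -0.02  0.01] op 0.447 q [-0.42  0.15  1.58  0.    1.41  1.45]
shift cm [-0.02  2.12  0.  ]
turn y -0.0
shift after turn [-0.02  2.12  0.  ]
```

move_arm([
  [[0,0,0],[0,0.2,0],255],
  [[0,0,0],[0,0.2,0],255],
  [[0,0,0],[0,0.2,0],255],
  [[0,0,0],[0,0,0],255],
])

```text
time_s: 18.05
eef_pos: [0.5609, -0.1912, 0.1654]
orientation: [[-0.293, -0.001, 0.956], [-0.956, 0.0, -0.293], [-0.0, -1.0, -0.001]]
force: [0.7, -0.9, -0.7]
opening: 0.44
```

```bash
python3 go.py .5609 -.191 .150 -1.868
```

```text
t 18.05 p [ 0.5609 -0.1912  0.1654] yaw -1.868 tool y [-6.e-04  3.e-04 -1.e+00] x [-2.928e-01 -9.562e-01 -1.000e-04] f [ 0.7 -0.9 -0.7] M [-0.03 -0.01 -0.03] op 0.44 q [-0.42  0.15  1.59  0.    1.4   1.45]
shift cm [-0.02  1.54 -0.01]
turn y 0.0
shift after turn [-0.02  1.54 -0.01]
```

No contact so far, with the collar's underside past the taper. I'll continue down.

move_arm([
  [[0,0,0],[0,0.2,0],255],
  [[0,0,0],[0,0.2,0],255],
  [[0,0,0],[0,0.2,0],255],
  [[0,0,0],[0,0,0],255],
])

```text
time_s: 18.45
eef_pos: [0.5609, -0.1912, 0.1593]
orientation: [[-0.293, -0.001, 0.956], [-0.956, 0.0, -0.293], [-0.0, -1.0, -0.001]]
force: [-0.1, -0.1, -1.7]
opening: 0.442
```

```bash
python3 go.py .5609 -.191 .150 -1.868
```

```text
t 18.45 p [ 0.5609 -0.1912  0.1593] yaw -1.868 tool y [-7.e-04  3.e-04 -1.e+00] x [-2.928e-01 -9.562e-01 -1.000e-04] f [-0.1 -0.1 -1.7] M [-0.01 -0.01  0.06] op 0.442 q [-0.41  0.15  1.59 -0.    1.39  1.45]
shift cm [-0.02  0.93 -0.  ]
turn y 0.0
shift after turn [-0.02  0.93 -0.  ]
```

move_arm([
  [[0,0,0],[0,0.2,0],255],
  [[0,0,0],[0,0.2,0],255],
  [[0,0,0],[0,0.2,0],255],
  [[0,0,0],[0,0.2,0],255],
  [[0,0,0],[0,0.13,0],255],
  [[0,0,0],[0,0,0],255],
])

```text
time_s: 19.05
eef_pos: [0.561, -0.1912, 0.1502]
orientation: [[-0.293, -0.0, 0.956], [-0.956, 0.0, -0.293], [-0.0, -1.0, -0.001]]
force: [-0.4, -0.6, -0.8]
opening: 0.436
```

```bash
python3 go.py .5609 -.191 .150 -1.868; python3 - <<'E'
from h import *
t=snap('top','t12')['image'][:,:,::-1]
s=snap('side','s12')['image'][:,:,::-1]
def crop(im,x,y,w,h,f): return cv2.resize(im[y:y+h,x:x+w],None,fx=f,fy=f,interpolation=cv2.INTER_CUBIC)
cv2.imwrite('pics/z14.png',crop(s,325,205,65,65,8))
cv2.imwrite('pics/s12f.png',s)
E
```

```text
t 19.05 p [ 0.561  -0.1912  0.1502] yaw -1.868 tool y [-5.e-04  2.e-04 -1.e+00] x [-0.2929 -0.9562 -0.    ] f [-0.4 -0.6 -0.8] M [ 0.   -0.06  0.01] op 0.436 q [-0.41  0.16  1.6  -0.    1.38  1.45]
shift cm [-0.02  0.02 -0.01]
turn y -0.0
shift after turn [-0.02  0.02 -0.01]
```

View pics/z14.png

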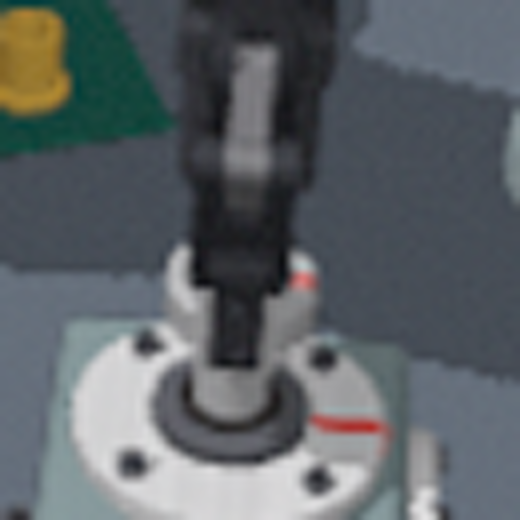

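View pics/s12f.png

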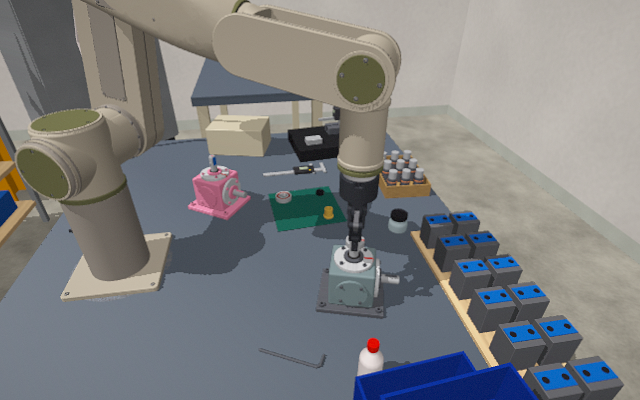

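```bash
python3 - <<'E'
from h import *
a=np.linspace(0,2*np.pi,73)
for n,c,z in(('s10',(.5624,-.1895),.2122),('s12',(.561,-.1912),.1502)):
    s=load(n); im=s['image'].astype(float); m=im[...,0]-im[...,2]; br=im.mean(2)
    for dz in(0,.015):
        uv=proj(s,[[c[0]+.02*np.cos(x),c[1]+.02*np.sin(x),z+dz] for x in a]); print(n,dz,'rows',uv[:,1].min().round(2),uv[:,1].max().round(2),'cols',uv[:,0].min().round(2),uv[:,0].max().round(2))
    r0=221 if n=='s10' else 240
    for c0 in((350,352,360,361) if n=='s10' else (347,348,360,361)): print(c0,r0,br[r0:r0+14,c0].astype(int).tolist(),m[r0:r0+14,c0].astype(int).tolist())
    for cc in((350,352,360,361) if n=='s10' else (347,348,360,361)):
        lo=uv=proj(s,[[c[0]+.02*np.cos(x),c[1]+.02*np.sin(x),z] for x in a]); k=lo[:,1]>lo[:,1].mean(); k=lo[k]; k=k[np.argsort(k[:,0])]; print('pred bottom row at col',cc,np.interp(cc-0+.6,k[:,0],k[:,1]).round(2))
E
```

```text
s10 0 rows 214.8 226.36 cols 347.36 366.9
s10 0.015 rows 208.92 220.35 cols 347.68 367.43
350 221 [147, 149, 147, 117, 101, 87, 77, 77, 77, 78, 77, 79, 79, 77] [-1, -2, -1, -7, -11, -14, -16, -15, -17, -16, -15, -16, -14, -17]
352 221 [139, 131, 125, 126, 116, 124, 104, 80, 77, 79, 77, 80, 79, 71] [-2, -1, -1, 0, 0, -1, -8, -16, -16, -17, -17, -16, -15, -18]
360 221 [113, 114, 115, 113, 116, 123, 117, 88, 76, 78, 79, 77, 79, 77] [-1, -2, -3, 0, -2, 1, -4, -10, -16, -15, -15, -16, -17, -16]
361 221 [129, 128, 129, 129, 124, 115, 96, 81, 76, 79, 78, 81, 79, 78] [-2, -1, 0, -1, -3, -5, -10, -14, -16, -17, -14, -17, -16, -17]
pred bottom row at col 350 224.53
pred bottom row at col 352 225.45
pred bottom row at col 360 226.14
pred bottom row at col 361 225.93
s12 0 rows 238.4 250.48 cols 345.65 364.39
s12 0.015 rows 233.0 244.98 cols 345.94 364.87
347 240 [189, 192, 179, 153, 141, 141, 154, 182, 215, 197, 133, 97, 88, 75] [-1, -2, -1, 0, -1, -3, -2, 0, -1, -2, -6, -9, -9, -4]
348 240 [137, 181, 192, 185, 145, 140, 144, 148, 193, 167, 112, 84, 59, 40] [-2, -2, -2, -2, -1, -2, -1, -1, -1, -2, -8, -6, -1, 3]
360 240 [51, 89, 126, 134, 135, 126, 121, 118, 116, 137, 119, 79, 62, 63] [-7, -5, -1, -2, -2, -2, -2, -1, -1, -1, -3, -4, -7, -3]
361 240 [109, 129, 135, 135, 132, 119, 116, 113, 148, 157, 154, 121, 76, 65] [47, 8, -4, -2, -2, -2, -2, 0, -2, 0, -1, -4, -6, -5]
pred bottom row at col 347 247.73
pred bottom row at col 348 248.48
pred bottom row at col 360 249.57
pred bottom row at col 361 249.07
```

```bash
python3 - <<'E'
from h import *
s=load('s12'); im=s['image'].astype(float); r=im[...,0]-(im[...,1]+im[...,2])/2
v,u=np.mgrid[236:244,356:368]; w=np.clip(r[236:244,356:368]-12,0,None).ravel()
for z in(.1615,.1635,.165,.1665):
    Q=onz(s,np.c_[u.ravel(),v.ravel()],z)[:,:2]; q=(Q*w[:,None]).sum(0)/w.sum(); d=q-[.561,-.1912]+[.001,-.0005]; print(z,q.round(4),np.hypot(*d).round(4),np.arctan2(d[1],d[0]).round(3))
print(r[236:246,356:368].round().astype(int))
# stripe unchanged?
v,u=np.mgrid[252:263,360:378]; w=np.clip(r[252:263,360:378]-15,0,None).ravel(); Q=onz(s,np.c_[u.ravel(),v.ravel()],.116)[:,:2]; print('stripe',((Q*w[:,None]).sum(0)/w.sum()).round(4))
b=load('t12')['image']; cv2.imwrite('pics/t12f.png',b[:,:,::-1])
E
```

```text
0.1615 [ 0.5764 -0.1916] 0.0165 -0.054
0.1635 [ 0.5757 -0.1939] 0.016 -0.204
0.165 [ 0.5751 -0.1957] 0.0159 -0.32
0.1665 [ 0.5745 -0.1975] 0.016 -0.436
[[ -4  -4  -1  -1  -3  -2  -6  -9 -12 -12 -14 -12]
 [ -4  -4  -3  -4  -2  -2  -2  -4  -8 -12 -10 -12]
 [ -4  -4  -2  -2  -4  -3  -6  -6  -8 -14 -11 -12]
 [ -4  -2  -4  -2  -7  32  80  69  19 -12 -11 -14]
 [ -3  -3  -2  -3  -4  48  69  77  34 -11 -12 -13]
 [ -4  -4   0  -2  -4   8  16  18   8 -12 -12 -11]
 [ -3  -3   0   0   0  -3  -3  -2  -4 -10 -11 -14]
 [ -1  -2   0   0  -2  -1   0   0  -2 -10 -13 -11]
 [  0  -4  -1  -1  -2  -2  -1   1  -5 -12 -13 -12]
 [ -2  -2   0   0  -1  -1  -2  -1  -6 -10 -10 -12]]
stripe [ 0.5904 -0.2004]
```

View pics/t12f.png

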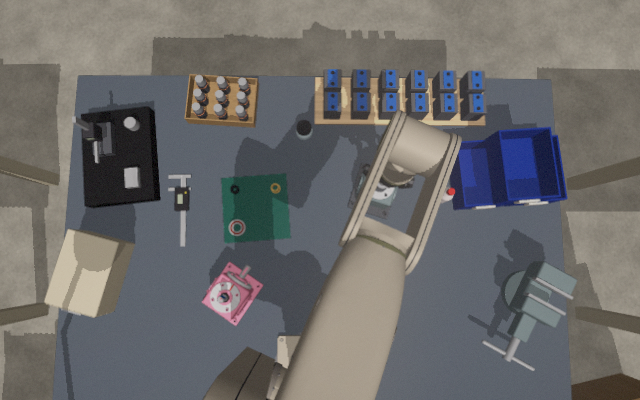

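```bash
python3 - <<'E'
from plant import arm
print(arm.finish_job())
st=arm.read_state(); print(st['time_s'],st['eef_pos'].round(4),st['force'].round(1),st['opening'])
E
```

```text
the job is handed in; nothing more can be done
None
the job is handed in; nothing more can be done
```

I turned the shaft to the timing mark, fitted the collar over it with the screw on the flat, and handed the job in at about 19 s while still holding the collar.

**Shaft:** I pinched it with one finger on the blued flat and the other on its back, and turned it about 2.31 rad. The tool stopped at yaw -0.297 rad, the same as the timing mark's measured direction. After I let go, the side picture showed the blue flat facing the mark.

**Collar:** I took the bright collar from the mat with the jaws across the screw direction and lowered it over the shaft. The force readings stayed within about 2 N, so it was not forced.

**Last checks before handing in:**
- **Level:** the tool was within about 0.001 rad of vertical.
- **Height:** the collar's underside was at about 150 mm, which puts the screw at about 157 mm, the middle of the flat.
- **Screw direction:** the red line over the screw pointed at about -0.3 rad, towards the mark.
- **Other things:** in the last pictures the bystander parts looked to be in their original places.

**Weaker or disagreeing checks:**
- In one side picture, with the collar held above the shaft, its lower edge appeared about 1 pixel (about 2 mm) lower than calculated. The red line and the robot's own pose agreed with the intended height instead.
- With the collar on, the arm and gripper hid the flat, so its final angle rests on the earlier picture and on the fit showing almost no force or moment.

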